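Start the kiln firing

ROBOT

A 6-joint arm with a two-finger parallel gripper is mounted at the origin on the work surface. World frame = base frame: x ahead of the robot, y to its left, z up, the work surface at z = 0. Lengths are in m, angles in rad, forces in N, time in s.
With the tool pointing down it reaches from about 0.4 to 0.825 m from the base axis. Payload 7 kg.
Tool frame: the origin (TCP) lies midway between the tips of the shut fingers; the grasp point (between the pads) lies 19 mm behind it; z points along the fingers, y is the line along which they close (so a half turn about z gives the same grasp; the last joint's range is limited). The gripper opens to 85 mm and grips with 20 to 120 N. Pads are 22 mm wide; open, the fingers measure 114 mm over their backs; the gripper's body (76 mm by 85 mm) begins 54 mm behind the grasp point. The pads swing forward as they close: fully open they stand 13 mm farther back than shut.
Start: joints at [-0.892, 0.359, 0.012, 0, -1.224, -0.288], TCP at [0.257, -0.624, 0.231] pointing down, gripper open.
Joint ranges: [-3.07, 3.07], [-1.43, 2.12], [-1.02, 1.25], [-3.03, 1.67], [-3.05, -0], [-3.03, 3.03]. Speed limits (rad/s): [2.39, 2.39, 3.01, 3.14, 3.14, 3.14].

INTERFACE

Orientations are given as a unit quaternion [w, x, y, z].
In Python, from rig import state, grab_frame, close_job, masks_of, landmark_of gives the robot as it stands.
- The arm moves only by the tool play_rows, never from a script. Its argument "rows" is text: rows parted by semicolons, each of 7 numbers parted by spaces: the turn, a rotation vector about the tool's x, y, z in rad, then the shift along the tool's x, y, z in cm, then the opening, from 0 (shut) to 1 (fully open). A call has 1 to 20 rows; each row is the pose to reach, as a shift and turn from the pose commanded when the call began, along the tool's axes at that moment; what a row does not reach only later rows make up. A row lasts 1/8 s, in which the tool goes at most 62.5 mm and 10.7 degrees, less where a joint would pass 70% of its speed; a pose out of reach is approached as far as the arm can. A call with a gripper value outside its range is refused whole. The fingers move at their own pace and stop on an object; "force" is the grip in N (left out, the last holds). Time passes only in rows, so rows that repeat a pose let the fingers close. It gives the time, the measured TCP pose, the force, the opening and the grip force at its end, in the units of the state.
- state(): the state, without advancing time (a new reading comes with each control period).
- grab_frame(name): name is "scene" or "top" or "wrist"; returns a dict with "img" (480x640x3 uint8, blue, green, red), "mtx" (3x3 intrinsics, pixels), "R" (3x3) and "t" (3): a world point X has camera coordinates R X + t; the wrist camera has in their place "T_tool_cam" (4x4, takes a point from camera to tool coordinates, whose origin is the TCP and whose axes are the flange's). Camera axes: x right, y down, z forward; pixel columns grow to the right and rows downward; lengths in m; the calibration is good to about 2 mm. The wrist camera is an equidistant fisheye: a pixel r from the principal point sees the ray r / f radians off the axis. A picture is of the moment at which its call begins: read the wrist's pose just before it. There is no depth.
- close_job(): hands the job in; it is judged then, once.
Trained networks look in the newest picture that a camera, given by its name, has taken for a name from the list of things; names that differ only in an ending like _2 or _b are one class to them, and where a whole thing is asked for, a point or a joint stands for the part that bears it (a point fixed in the world has none). Each returns a list of dicts, best first, with "conf" (0 to 1); they miss things now and then, are a little off and sometimes report something else, mostly with a low value. They report only what shows in the picture. A call takes as long as a camera call. They do not tell look-alikes from the thing itself.
- masks_of(camera, target): "mask" (480x640 bool, what is visible of it).
- landmark_of(camera, target): "point" ([x, y, z] in m, in world coordinates, good to about 4 mm: a listed point, or the origin of a listed thing).
The state is a dict: "time": time; "qpos": joint angles; "qd": joint speeds; "joint_efforts": joint torques, N m; "position": TCP position; "orientation": TCP orientation; "ft_force": force on the tool from outside, world axes, zero at the start; "ft_torque": the same for the moment, N m; "gripper_width": opening from 0.0 (shut) to 1.0 (fully open); "gripper_force": force on a finger pad.
Only numpy, scipy, OpenCV 4.12 (cv2) and the standard library are available. Lean on these libraries where they do the work, as an engineer would, in place of code of your own. Each camera call takes 0.05 s, during which the arm holds its last target. There are 200 camera calls.

TASK

Start a kiln firing by pressing its controls in order: first press the raised end of the extractor fan's rocker fully over, then push the square programme key fully in on the kiln controller, then press the long start bar right down, keep it down for two seconds and let it come back out. Only touch the fan switch box, do not lift it or shove it away, and leave the other keys and the pots and tools around alone.

Things in the scene. Friction and masses are not known exactly. Their poses are not given: they have to be found in the camera images.
- fan_box: Loose aluminium switch box of the extractor fan, 130 (x) x 90 (y) x 50 mm high, 0.6 to 1.2 kg; origin under its middle, z up. On top is one large white paddle rocker, 66 (x) x 28 (y) mm, hinged across its middle 63 mm above the table. When off, its +x end stands up (about 74 mm above the table).
- rocker_paddle (a joint): The fan rocker: 0 = off (+x end raised), 0.4 rad = fully over (on, +x end down by about 9 mm at the press point). Starts between 0 and 0.05. It stays where it is left; 1 to 3 N on the raised end moves it, then it meets a firm stop.
- rocker_raised (a point): On the top face of the rocker, 23 mm from the hinge towards its raised (+x) end; the point to press. It moves with the rocker.
- controller: Fixed kiln controller, grey case 180 (x) x 230 (y) mm, flat top at 60 mm; origin under its middle, +x towards the dark display. White keys move straight down, tops 14 mm above the case when out, frames 3 mm high. Middle row (along y, 60 mm apart): round, slim and square programme keys, in any order. Row at the -x edge: long start bar and round stop button.
- square_top (a point): Centre of the top face of the square programme key, 25 x 25 mm.
- square_key (a joint): Square programme key. Joint value 0 = standing out, 0.007 m = fully in; it stays where it is pushed (about 3 N moves it, nothing springs it back).
- round_top (a point): Centre of the top face of the round programme key, diameter 26 mm.
- round_key (a joint): Round programme key. Joint value 0 = standing out, 0.007 m = fully in; it stays where it is pushed (about 3 N moves it, nothing springs it back).
- slim_top (a point): Centre of the top face of the slim programme key, 34 (x) x 11 (y) mm.
- slim_key (a joint): Slim programme key. Joint value 0 = standing out, 0.007 m = fully in; it stays where it is pushed (about 3 N moves it, nothing springs it back).
- start_top (a point): Centre of the top face of the start bar, 24 (x) x 80 (y) mm.
- start_key (a joint): Start bar: 0 = out, 0.006 m = fully in. Sprung: 1.3 N to begin, 5.2 N fully in; comes back out when let go.
- stop_top (a point): Centre of the top face of the round stop button, diameter 34 mm, beside the start bar.
- stop_key (a joint): Stop button, sprung like the start bar: 0 = out, 0.006 m = fully in.
- kiln_post: Bystander: upright clay post, diameter 30, height 60 (mm); origin under its middle.
- mug: Bystander: white mug, diameter 72, height 80, handle on its +y side (mm); origin under its middle.
- cone_plaque: Bystander: clay strip 30 x 80 x 12 carrying three small cones, 52 high in all (mm); origin under its middle.
- brush: Bystander: brush 170 long, lying; origin under the middle, handle to -x (mm).
- bowl: Bystander: clay bowl, rim diameter 100, height 50 (mm); origin under its middle.
- glaze_jar: Bystander: closed jar, diameter 68, height 100 (mm); origin under its middle.
- scraper: Bystander: scraper 200 long, lying; origin under the middle (mm).
There are look-alikes about, which are no part of the job. What is shaped like the fan_box but purple is not meant.

How it is judged:
On the way, in this order (a step that is already met when the one before it is completed fails the run):
1. the fan rocker is pressed over (beyond 0.3 rad) (value of joint rocker_paddle above 0.3 rad), for 0.1 s.
2. the square programme key is in (beyond 5 mm) (value of joint square_key above 0.005 m), for 0.1 s.
3. the start bar is held in (beyond 4 mm) for at least 1.2 s (value of joint start_key above 0.004 m), for 1.2 s.
At the end, for the whole second after the job is handed in: Fan rocker over (beyond 0.3 rad), square key in (beyond 5 mm), start bar back out and the other keys and stop out (under 2 mm), the fan switch box at rest on the table within 40 mm of its start, every bystander within 30 mm of its start (value of joint rocker_paddle above 0.3 rad and value of joint square_key above 0.005 m and value of joint each of start_key, round_key, slim_key, stop_key below 0.002 m and distance of fan_box from where it was at the start of the episode below 0.04 m and height (world z) of fan_box below 0.01 m and linear speed of fan_box below 0.02 m/s and distance of each of kiln_post, mug, cone_plaque, brush, bowl, glaze_jar, scraper from where it was at the start of the episode below 0.03 m); the robot touches nothing.
It fails at once if the fan switch box is lifted, tipped over 0.15 rad or shoved more than 40 mm (distance of fan_box from where it was at the start of the episode above 0.04 m or height (world z) of fan_box above 0.012 m or angle between fan_box's own z axis and vertical above 0.15 rad).
It fails at once if a programme key or stop other than the square key is pushed in more than 3 mm (value of joint any of round_key, slim_key, stop_key above 0.003 m).
It fails at once if the square key is pushed in more than 3 mm while the fan is off (value of joint square_key above 0.003 m and value of joint rocker_paddle below 0.25 rad).
It fails at once if the start bar is pushed in more than 3 mm before the fan is on and the square key is in (value of joint start_key above 0.003 m and (value of joint square_key below 0.0045 m or value of joint rocker_paddle below 0.25 rad)).
It fails at once if a bystander is moved more than 30 mm (distance of any of kiln_post, mug, cone_plaque, brush, bowl, glaze_jar, scraper from where it was at the start of the episode above 0.03 m).
It also fails if it takes over 53 s, if anything falls off the work surface, if the arm or the gripper's body presses on something with over 40 N, if the wrist force passes 120 N, or if a joint passes its speed limit or range.

## Working session

There is one attempt and no reset: what is moved stays moved. The work goes in short steps, Python scripts to look and compute and a tool call to move; the robot and the scene stay as the last step left them, time stands still between calls to the robot, and variables do not carry over. Pictures are saved under pics/ and viewed, at most 10 in all, crops included, and the job is handed in when it is done.

Besides the shell and the picture viewer there is one more tool, called after "Call:" by a JSON object that holds its "fn" and its "kwargs". play_rows: Moves the arm, as the interface text tells. Its arguments: {"type":"object","properties":{"rows":{"type":"string"},"force":{"type":"number"}},"required":["rows"]}

```bash
mkdir -p pics
python3 - <<'E'
from rig import *
import cv2,numpy as np
s=state();print(s['time'],s['position'],s['orientation'],s['gripper_width'])
for c in ['top','scene']:
    f=grab_frame(c);cv2.imwrite(f'pics/{c}0.png',f['img'])
    for n in ['fan_box','rocker_raised','controller','square_top','round_top','slim_top','start_top','stop_top','kiln_post','mug','glaze_jar','bowl','cone_plaque']:
        for d in landmark_of(c,n)[:3]:
            p=np.array(d['point']);q=f['mtx']@(f['R']@p+f['t']);print(c,n,round(d['conf'],2),p.round(3),(q[:2]/q[2]).round())
E
```

```text
0.0 [ 0.25689665 -0.62367631  0.23036682] [-2.41410529e-04 -1.94102979e-01  9.80980797e-01  8.07270025e-04] 0.9997322748369347
top fan_box 0.91 [ 0.345  0.404 -0.   ] [171. 300.]
top fan_box 0.8 [0.593 0.228 0.001] [234. 215.]
top fan_box 0.8 [ 0.246  0.249 -0.003] [224. 335.]
top rocker_raised 0.8 [0.574 0.053 0.073] [294. 219.]
top rocker_raised 0.77 [0.248 0.267 0.075] [214. 336.]
top rocker_raised 0.69 [0.614 0.219 0.07 ] [235. 204.]
top controller 0.97 [ 0.598 -0.184 -0.001] [375. 215.]
top square_top 0.61 [ 0.6   -0.183  0.074] [378. 210.]
top round_top 0.65 [ 0.752 -0.197  0.002] [380. 164.]
top round_top 0.61 [ 0.611 -0.24   0.075] [398. 206.]
top slim_top 0.6 [0.588 0.314 0.003] [205. 216.]
top slim_top 0.42 [ 0.599 -0.122  0.07 ] [356. 211.]
top start_top 0.51 [ 0.539 -0.15   0.074] [366. 232.]
top start_top 0.51 [ 0.588  0.314 -0.   ] [205. 216.]
top stop_top 0.48 [ 0.545 -0.258  0.078] [405. 230.]
top kiln_post 0.41 [0.589 0.311 0.   ] [206. 216.]
top mug 0.96 [ 0.474  0.232 -0.001] [232. 256.]
top mug 0.24 [ 0.6   -0.187 -0.001] [376. 214.]
top glaze_jar 0.72 [ 0.638  0.
[... 619 characters left out ...]
.]
scene square_top 0.7 [ 0.606 -0.176  0.075] [272. 288.]
scene square_top 0.35 [ 0.603 -0.118  0.077] [297. 278.]
scene round_top 0.65 [ 0.608 -0.236  0.07 ] [245. 299.]
scene slim_top 0.46 [ 0.6   -0.117  0.076] [297. 278.]
scene start_top 0.85 [ 0.533 -0.15   0.077] [269. 265.]
scene stop_top 0.44 [ 0.544 -0.26   0.073] [222. 285.]
scene kiln_post 0.6 [0.59  0.319 0.004] [456. 248.]
scene mug 0.91 [ 0.471  0.23  -0.002] [397. 236.]
scene glaze_jar 0.58 [0.632 0.449 0.001] [508. 243.]
scene bowl 0.82 [ 0.755 -0.195 -0.005] [299. 367.]
scene bowl 0.57 [ 0.532 -0.149  0.075] [269. 265.]
scene bowl 0.37 [ 0.543 -0.26   0.074] [222. 284.]
scene cone_plaque 0.82 [0.718 0.216 0.   ] [457. 290.]
```

Run:
```python
import cv2
a=cv2.imread('pics/top0.png');cv2.imwrite('pics/topc.png',cv2.resize(a[140:370,130:450],None,fx=2.5,fy=2.5,interpolation=cv2.INTER_CUBIC))
b=cv2.imread('pics/scene0.png');cv2.imwrite('pics/scenec.png',cv2.resize(b[150:390,200:520],None,fx=2.5,fy=2.5,interpolation=cv2.INTER_CUBIC))
```

```text
(no output)
```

View pics/topc.png

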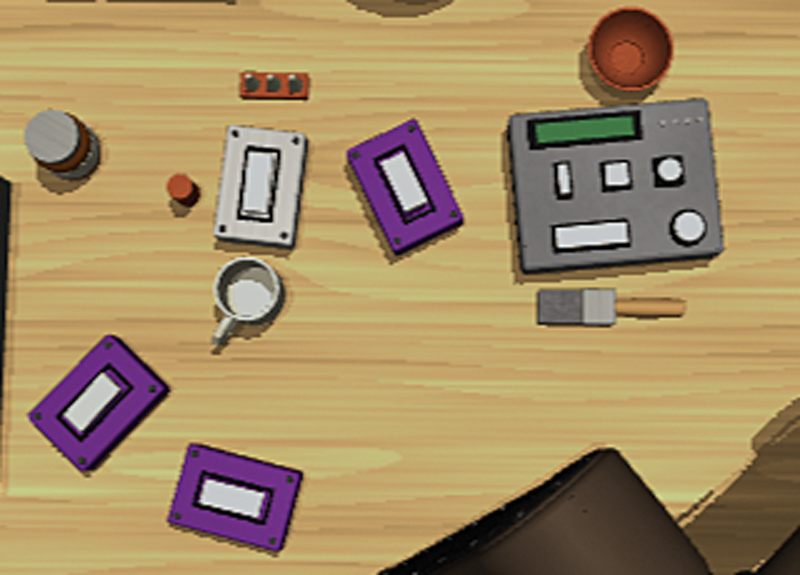

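View pics/scenec.png

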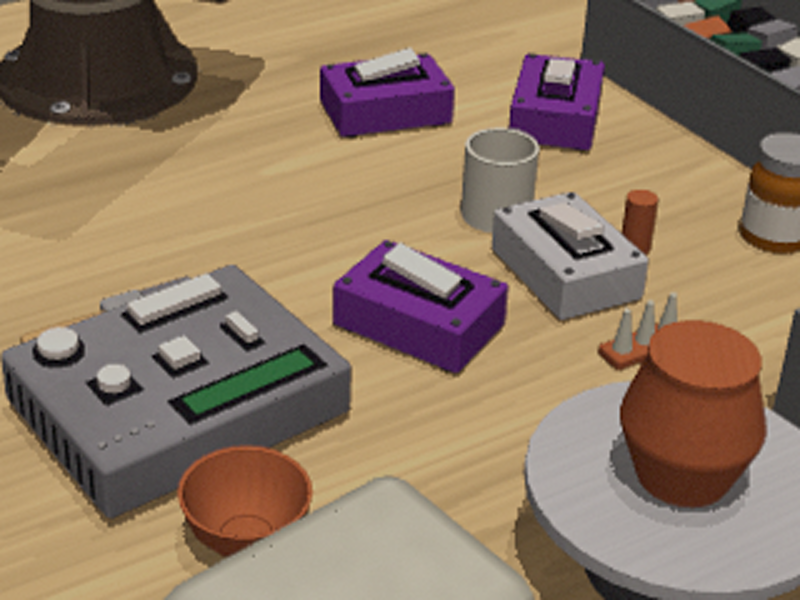

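The real (silver) box is at crop (260,187), which is about (0.593, 0.228), and the rocker's raised end faces the scene camera, so world +x. Purple boxes are decoys. The controller is at (0.598, -0.182); its middle row from left to right is slim, square (615,175) and round, and below it are the start bar (590,235) and stop (688,227). I'll shut the fingers and move over the controller for a closer look.

Call:
{"fn": "play_rows", "kwargs": {"rows": "0 0 0.1 -5 4 0 0; 0 0 0.2 -10 8 0 0; 0 0 0.3 -15 12 0 0; 0 0 0.39 -20 16 0 0;0 0 0.39 -25 20 0 0;0 0 0.39 -30 24 0 0;0 0 0.39 -35 28 0 0;0 0 0.39 -39.9 31.2 0 0;0 0 0.39 -39.9 31.2 0 0;0 0 0.39 -39.9 31.2 0 0", "force": 40}}

```text
time: 2.65
position: [0.5073, -0.1831, 0.2312]
orientation: [-0.0, -0.001, 1.0, -0.0]
ft_force: [0.6, -0.4, -0.5]
gripper_width: -0.001
gripper_force: 0.0
```

```bash
cat > h.py <<'E'
from rig import *
import cv2,numpy as np
from scipy.spatial.transform import Rotation as Ro
def pose():
    s=state();w,x,y,z=s['orientation'];T=np.eye(4);T[:3,:3]=Ro.from_quat([x,y,z,w]).as_matrix();T[:3,3]=s['position'];return s,T
def look(names,file):
    s,T=pose();f=grab_frame('wrist');cv2.imwrite(file,f['img'])
    print('t',s['time'],'pos',s['position'].round(4) if hasattr(s['position'],'round') else s['position'])
    TC=T@np.array(f['T_tool_cam']);K=f['mtx']
    def proj(p):
        c=np.linalg.inv(TC)@np.r_[p,1];r=np.hypot(c[0],c[1]);th=np.arctan2(r,c[2])
        return np.array([K[0,2]+K[0,0]*th*c[0]/r,K[1,2]+K[1,1]*th*c[1]/r])
    def ray(u,v,z):  # world point of the pixel on plane z
        a=(u-K[0,2])/K[0,0];b=(v-K[1,2])/K[1,1];th=np.hypot(a,b)
        d=TC[:3,:3]@np.array([np.sin(th)*a/th,np.sin(th)*b/th,np.cos(th)])
        return TC[:3,3]+d*(z-TC[2,3])/d[2]
    for n in names:
        for d in landmark_of('wrist',n)[:3]:
            p=np.array(d['point']);print(n,round(d['conf'],2),p.round(4),proj(p).round())
    return s,T,ray,proj
def maskpt(n,z,ray,near):
    for d in masks_of('wrist',n)[:4]:
        v,u=np.nonzero(d['mask']);
        cs=cv2.findContours(d['mask'].astype(np.uint8),cv2.RETR_EXTERNAL,cv2.CHAIN_APPROX_NONE)[0]
        c=max(cs,key=cv2.contourArea)[:,0,:]
        w=np.array([ray(a,b,z)[:2] for a,b in c])
        r=cv2.minAreaRect((w*1000).astype(np.float32))
        print(' mask',n,round(d['conf'],2),'px',u.mean().round(),v.mean().round(),'rect mm',np.round(r[0],1),np.round(r[1],1),round(r[2],1))
E
python3 - <<'E'
from h import *
s,T,ray,proj=look(['square_top','round_top','slim_top','start_top','stop_top','controller','rocker_raised','fan_box'],'pics/w1.png')
print(T.round(3),s['ft_force'])
for n,z in [('square_key',.074),('start_key',.074),('controller',.06),('fan_box',.05),('rocker_paddle',.068)]: maskpt(n,z,ray,0)
E
```

```text
t 2.65 pos [ 0.5073 -0.1831  0.2312]
square_top 0.45 [ 0.6146 -0.2359  0.0756] [259. 333.]
round_top 0.64 [ 0.6148 -0.2356  0.0751] [260. 333.]
slim_top 0.84 [ 0.6038 -0.1194  0.0747] [384. 323.]
start_top 0.68 [ 0.5314 -0.1496  0.0737] [355. 249.]
start_top 0.31 [ 0.6131 -0.2387  0.0771] [256. 332.]
stop_top 0.74 [ 0.5508 -0.2565  0.0775] [232. 271.]
controller 0.73 [ 0.5961 -0.1799 -0.0044] [318. 282.]
controller 0.34 [ 7.531e-01 -1.976e-01  2.000e-04] [304. 393.]
rocker_raised 0.73 [0.62   0.2241 0.0762] [636. 314.]
rocker_raised 0.61 [0.5758 0.0503 0.0711] [542. 288.]
fan_box 0.79 [ 0.5969  0.0633 -0.0031] [516. 279.]
fan_box 0.76 [0.5933 0.2264 0.0036] [610. 274.]
fan_box 0.74 [ 0.2417  0.2452 -0.0008] [636.  24.]
[[-1.    -0.002 -0.     0.507]
 [-0.002  1.    -0.    -0.183]
 [ 0.    -0.    -1.     0.231]
 [ 0.     0.     0.     1.   ]] [ 0.62157182 -0.36835026 -0.48090658]
 mask start_key 0.74 px 353.0 253.0 rect mm [ 535.  -150.3] [26.  79.4] 5.1
 mask controller 0.71 px 322.0 268.0 rect mm [ 580.5 -180.3] [165.9 226.5] 5.2
 mask controller 0.67 px 634.0 295.0 rect mm [601.9 223.1] [86.7 29. ] 25.0
 mask fan_box 0.84 px 526.0 285.0 rect mm [587.5  50.3] [152.2 100.9] 26.4
 mask fan_box 0.82 px 613.0 283.0 rect mm [587.1 204.3] [137.2 135.6] 85.2
 mask fan_box 0.7 px 625.0 20.0 rect mm [263.7 164.6] [57.6 70. ] 82.4
 mask fan_box 0.59 px 258.0 327.0 rect mm [ 623.7 -240.7] [27.3 30.1] 60.7
 mask rocker_paddle 0.93 px 542.0 300.0 rect mm [592.4  57.4] [62.8 31.7] 18.9
 mask rocker_paddle 0.81 px 634.0 295.0 rect mm [597.5 212.8] [84.5 28.2] 25.0
 mask rocker_paddle 0.61 px 230.0 264.0 rect mm [ 548.2 -260.1] [33.1 35.5] 62.3
 mask rocker_paddle 0.43 px 315.0 403.0 rect mm [ 708.4 -183.4] [45.  15.5] 0.1
```

View pics/w1.png

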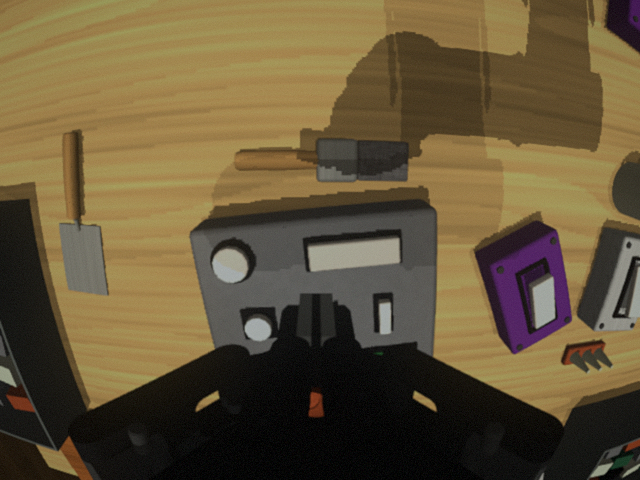

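The wrist view shows round at (259,326), slim at (384,315), the bar at (353,253) and stop at (232,264). The fingers hide the square key. By symmetry it sits midway between round and slim, at about (0.607,-0.178), which agrees with the top and scene views. Next I'll move beyond the silver box for a close look.

Call:
{"fn": "play_rows", "kwargs": {"rows": "0 0 0 -2.2 5.8 0 0;0 0 0 -4.4 11.6 0 0;0 0 0 -6.6 17.4 0 0;0 0 0 -8.8 23.2 0 0;0 0 0 -11 29 0 0;0 0 0 -13.1 35 0 0;0 0 0 -15.3 40.8 0 0;0 0 0 -15.3 40.8 0 0;0 0 0 -15.3 40.8 0 0;0 0 0 -15.3 40.8 0 0"}}

```text
time: 4.6
position: [0.6597, 0.2235, 0.2316]
orientation: [0.0, 0.0, 1.0, 0.0]
ft_force: [0.4, 0.2, -0.1]
gripper_width: -0.002
gripper_force: 0.0
```

Run:
```python
from h import *
s,T,ray,proj=look(['rocker_raised','fan_box','square_top','round_top','slim_top','cone_plaque','kiln_post'],'pics/w2.png')
print(T.round(3),s['ft_force'])
for n,z in [('fan_box',.05),('rocker_paddle',.068)]: maskpt(n,z,ray,0)
for d in [18,23,28]: print(proj(np.array([.593+d*.001,.226-d*.0001,.07])).round())
```

```text
t 4.6 pos [0.6597 0.2235 0.2316]
rocker_raised 0.94 [0.5736 0.0535 0.0724] [122. 128.]
rocker_raised 0.59 [0.6178 0.2239 0.079 ] [316. 172.]
fan_box 0.74 [0.5943 0.2244 0.0024] [316. 140.]
round_top 0.4 [ 5.965e-01 -1.789e-01 -4.000e-04] [  8. 166.]
cone_plaque 0.79 [0.7165 0.2165 0.0024] [309. 257.]
kiln_post 0.85 [ 0.5905  0.3138 -0.0031] [404. 138.]
[[-1.     0.     0.     0.66 ]
 [ 0.     1.     0.     0.223]
 [-0.     0.    -1.     0.232]
 [ 0.     0.     0.     1.   ]] [ 0.42463352  0.22399042 -0.13347858]
 mask fan_box 0.89 px 318.0 139.0 rect mm [593.1 225.8] [ 90.8 129.9] 83.8
 mask fan_box 0.83 px 151.0 147.0 rect mm [592.4  67.7] [129.1 100.9] 26.6
 mask rocker_paddle 0.98 px 319.0 141.0 rect mm [593.5 226. ] [28.3 66.2] 84.7
 mask rocker_paddle 0.96 px 135.0 150.0 rect mm [593.9  62.6] [69.4 31.8] 31.4
[316. 163.]
[316. 169.]
[315. 175.]
```

View pics/w2.png

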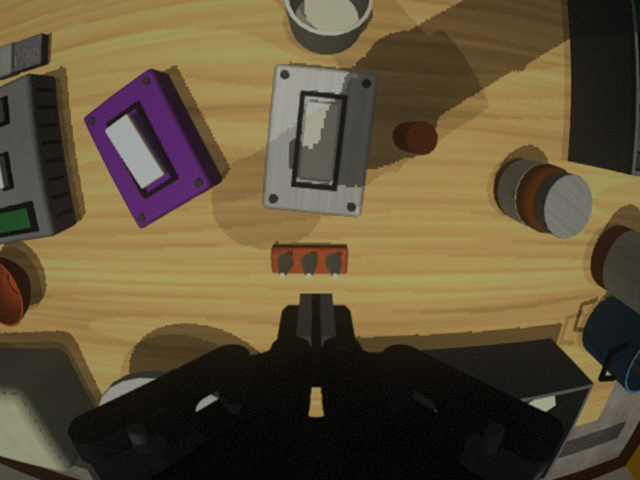

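The close view shows the silver box upright, with its centre at (0.593,0.226), yaw about -0.1, size 91x130 mm and paddle 28x66 mm, all matching the spec. The press point is around pixel (316,171). I'll go above it and then press down gradually.

Call:
{"fn": "play_rows", "kwargs": {"rows": "0 0 0.1 4 0 3 0;0 0 0.1 4 0 8 0;0 0 0.1 4 0 13 0;0 0 0.1 4 0 15 0;0 0 0.1 4 0 15 0;0 0 0.1 4 0 15 0"}}

```text
time: 5.85
position: [0.6207, 0.2249, 0.0825]
orientation: [0.001, 0.049, 0.999, 0.0]
ft_force: [-0.7, -0.1, 0.7]
gripper_width: -0.0
gripper_force: 0.0
```

Call:
{"fn": "play_rows", "kwargs": {"rows": "0 0 0 0 0 0.3 0;0 0 0 0 0 0.6 0;0 0 0 0 0 0.9 0;0 0 0 0 0 1.1 0;0 0 0 0 0 1.1 0;0 0 0 0 0 1.1 0"}}

```text
time: 6.6
position: [0.6197, 0.2244, 0.0702]
orientation: [-0.0, 0.05, 0.999, -0.0]
ft_force: [-0.0, 0.4, 0.9]
gripper_width: -0.004
gripper_force: 0.1
```

Call:
{"fn": "play_rows", "kwargs": {"rows": "0 0 0 0 0 0.2 0;0 0 0 0 0 0.4 0;0 0 0 0 0 0.5 0;0 0 0 0 0 0.5 0;0 0 0 0 0 0.5 0"}}

```text
time: 7.22
position: [0.6199, 0.2245, 0.0653]
orientation: [0.0, 0.05, 0.999, 0.0]
ft_force: [1.6, -0.5, 0.7]
gripper_width: -0.002
gripper_force: 0.8
```

Call:
{"fn": "play_rows", "kwargs": {"rows": "0 0 0 0 0 0.1 0;0 0 0 0 0 0.2 0;0 0 0 0 0 0.3 0;0 0 0 0 0 0.3 0;0 0 0 0 0 0.3 0"}}

```text
time: 7.85
position: [0.6201, 0.2246, 0.0638]
orientation: [0.001, 0.049, 0.999, 0.0]
ft_force: [-2.2, -1.0, 11.4]
gripper_width: -0.005
gripper_force: 5.6
```

It has met a firm stop at 11 N. I'll retreat and check.

Call:
{"fn": "play_rows", "kwargs": {"rows": "0 0 0 0 0 -3 0;0 0 -0.1 -1 0 -8 0;0 0 -0.2 -4 0 -13 0;0 0 -0.2 -4 0 -16 0;0 0 -0.2 -4 0 -16 0;0 0 -0.2 -4 0 -16 0"}}

```text
time: 8.6
position: [0.6587, 0.2203, 0.2211]
orientation: [-0.001, -0.05, 0.999, -0.0]
ft_force: [-0.7, 0.6, -0.5]
gripper_width: -0.002
gripper_force: 0.0
```

Run:
```python
from h import *
s,T,ray,proj=look(['rocker_raised','fan_box'],'pics/w3.png')
for n,z in [('fan_box',.05),('rocker_paddle',.063)]: maskpt(n,z,ray,0)
print(s['ft_force'])
a=cv2.imread('pics/w2.png')[50:230,230:420];b=cv2.imread('pics/w3.png')[50:230,230:420]
f=grab_frame('scene')['img'][220:290,380:470];g=cv2.imread('pics/scene0.png')[220:290,380:470]
A=np.hstack([cv2.resize(a,(380,280)),cv2.resize(b,(380,280))]);B=np.hstack([cv2.resize(g,(380,290)),cv2.resize(f,(380,290))])
cv2.imwrite('pics/cmp.png',np.vstack([A,B]))
```

```text
t 8.6 pos [0.6587 0.2203 0.2211]
rocker_raised 0.85 [0.5761 0.052  0.072 ] [127. 113.]
rocker_raised 0.67 [0.6197 0.2229 0.0683] [324. 177.]
fan_box 0.87 [5.974e-01 6.310e-02 3.000e-04] [168. 135.]
fan_box 0.7 [0.5942 0.2256 0.0011] [328. 143.]
 mask fan_box 0.81 px 330.0 143.0 rect mm [593.2 225.9] [ 89.5 129.2] 83.9
 mask fan_box 0.77 px 156.0 132.0 rect mm [592.4  67.1] [128.6  99.9] 26.3
 mask fan_box 0.54 px 549.0 223.0 rect mm [639.3 459.8] [142.   71.3] 79.2
 mask rocker_paddle 0.83 px 139.0 134.0 rect mm [594.4  60.8] [70.1 32.6] 30.8
 mask rocker_paddle 0.56 px 331.0 144.0 rect mm [593.4 226.2] [28.5 65.3] 83.3
[-0.65800812  0.63596998 -0.53162367]
```

View pics/cmp.png

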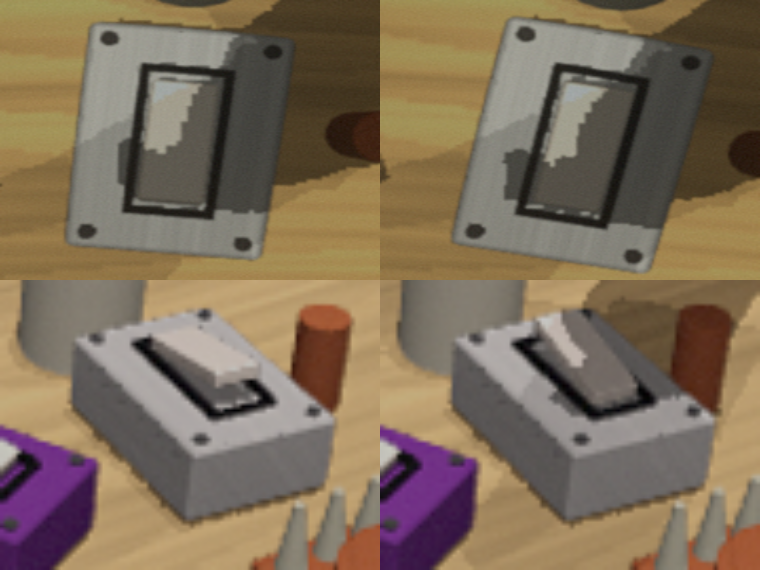

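Comparing before (left) and after (right): the rocker's +x end is now down and the box hasn't moved. Now I'll move past the controller for a view of the square key.

Call:
{"fn": "play_rows", "kwargs": {"rows": "0 0 0 0.2 -5.8 0 0;0 0 0 0.4 -11.6 0 0;0 0 0 0.7 -17.5 0 0;0 0 0 0.9 -23.3 0 0;0 0 0 1.1 -29.1 0 0;0 0 0 1.4 -35 0 0;0 0 0 1.6 -40.8 0 0;0 0 0 1.6 -40.8 0 0;0 0 0 1.6 -40.8 0 0"}}

```text
time: 10.02
position: [0.6845, -0.1874, 0.2218]
orientation: [-0.0, -0.05, 0.999, 0.0]
ft_force: [-0.5, 0.9, -0.5]
gripper_width: 0.002
gripper_force: 0.0
```

Run:
```python
from h import *
s,T,ray,proj=look(['square_top','round_top','slim_top','start_top','stop_top'],'pics/w4.png')
print(T.round(3))
for n in ['square_key','slim_key','round_key','start_key','stop_key']: maskpt(n,.074,ray,0)
print(proj(np.array([.6065,-.178,.074])).round())
```

```text
t 10.025 pos [ 0.6845 -0.1874  0.2218]
square_top 0.8 [ 0.6055 -0.182   0.0761] [333. 127.]
square_top 0.5 [ 0.7211  0.2162 -0.0015] [608. 269.]
round_top 0.71 [ 0.6139 -0.2396  0.0743] [258. 131.]
slim_top 0.83 [ 0.6022 -0.1221  0.0715] [408. 133.]
slim_top 0.26 [0.5898 0.2268 0.0041] [638. 176.]
start_top 0.81 [ 0.5341 -0.1477  0.0754] [386.  44.]
stop_top 0.67 [ 0.5491 -0.2592  0.0751] [240.  49.]
[[-0.995 -0.1   -0.001  0.685]
 [-0.1    0.995  0.    -0.187]
 [ 0.001  0.    -1.     0.222]
 [ 0.     0.     0.     1.   ]]
 mask square_key 0.76 px 337.0 127.0 rect mm [ 605.5 -177.8] [24.4 24.7] 5.8
 mask slim_key 0.96 px 412.0 130.0 rect mm [ 599.8 -119.8] [33.8 13.7] 5.0
 mask slim_key 0.44 px 242.0 48.0 rect mm [ 548.  -258.2] [33.5 33.8] 30.7
 mask round_key 0.72 px 261.0 128.0 rect mm [ 611.6 -237.6] [25.9 24.2] 67.7
 mask start_key 0.97 px 381.0 48.0 rect mm [ 537.5 -150.1] [25.4 79.6] 5.8
 mask start_key 0.17 px 628.0 183.0 rect mm [602.3 123.6] [119.9  56.5] 17.2
 mask stop_key 0.58 px 243.0 48.0 rect mm [ 548.2 -257.9] [32.5 32.6] 26.8
[338. 129.]
```

View pics/w4.png

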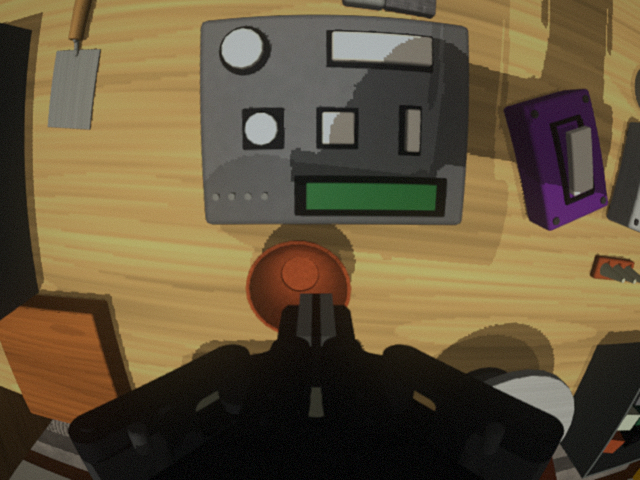

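The square key is at pixel (337,127), or (0.606,-0.178), measuring 24x25 mm, which fits. Pressing it now.

Call:
{"fn": "play_rows", "kwargs": {"rows": "0 0 0 4 0.9 3 0;0 0 0 7.7 1.7 7 0;0 0 0 7.7 1.7 12 0;0 0 0 7.7 1.7 13.7 0;0 0 0 7.7 1.7 13.7 0;0 0 0 7.7 1.7 13.7 0"}}

```text
time: 11.32
position: [0.6081, -0.1781, 0.0869]
orientation: [0.001, -0.051, 0.999, -0.0]
ft_force: [0.8, -0.3, 0.1]
gripper_width: 0.005
gripper_force: 0.0
```

Call:
{"fn": "play_rows", "kwargs": {"rows": "0 0 0 0 0 0.5 0;0 0 0 0 0 0.9 0;0 0 0 0 0 1.3 0;0 0 0 0 0 1.6 0;0 0 0 0 0 1.8 0;0 0 0 0 0 1.8 0;0 0 0 0 0 1.8 0"}}

```text
time: 12.2
position: [0.6064, -0.1779, 0.0671]
orientation: [-0.0, -0.05, 0.999, 0.0]
ft_force: [1.2, -0.0, 0.3]
gripper_width: 0.003
gripper_force: 0.2
```

Call:
{"fn": "play_rows", "kwargs": {"rows": "0 0 0 0 0 0.1 0;0 0 0 0 0 0.2 0;0 0 0 0 0 0.2 0;0 0 0 0 0 0.2 0"}}

```text
time: 12.7
position: [0.6065, -0.1779, 0.067]
orientation: [0.0, -0.051, 0.999, -0.0]
ft_force: [-4.3, 2.1, 13.7]
gripper_width: 0.0
gripper_force: 6.9
```

The square key is fully in, with a firm stop at z = 0.067. On to the start bar.

Call:
{"fn": "play_rows", "kwargs": {"rows": "0 0 0 0 0 -1.8 0;0 0 0 0 0 -4 0;0 0 0 3.4 1.7 -4 0;0 0 0 6.7 3.5 -4 0;0 0 0 6.7 3.5 -3 0;0 0 0 6.7 3.5 -1.8 0;0 0 0 6.7 3.5 -1.8 0;0 0 0 6.7 3.5 -1.8 0"}}

```text
time: 13.7
position: [0.5368, -0.15, 0.083]
orientation: [-0.0, -0.05, 0.999, -0.0]
ft_force: [0.8, 0.8, 0.2]
gripper_width: -0.001
gripper_force: 0.0
```

Call:
{"fn": "play_rows", "kwargs": {"rows": "0 0 0 0 0 0.5 0;0 0 0 0 0 0.9 0;0 0 0 0 0 1.3 0;0 0 0 0 0 1.6 0;0 0 0 0 0 1.75 0;0 0 0 0 0 1.75 0;0 0 0 0 0 1.75 0"}}

```text
time: 14.58
position: [0.5365, -0.1499, 0.0678]
orientation: [0.001, -0.051, 0.999, -0.0]
ft_force: [-7.4, 3.2, 20.5]
gripper_width: -0.0
gripper_force: 10.3
```

Fully down, so hold for 2 s and then release.

Call:
{"fn": "play_rows", "kwargs": {"rows": "0 0 0 0 0 0 0;0 0 0 0 0 0 0;0 0 0 0 0 0 0;0 0 0 0 0 0 0;0 0 0 0 0 0 0;0 0 0 0 0 0 0;0 0 0 0 0 0 0;0 0 0 0 0 0 0;0 0 0 0 0 0 0;0 0 0 0 0 0 0;0 0 0 0 0 0 0;0 0 0 0 0 0 0;0 0 0 0 0 0 0;0 0 0 0 0 0 0;0 0 0 0 0 0 0;0 0 0 0 0 0 0"}}

```text
time: 16.58
position: [0.5365, -0.1499, 0.0678]
orientation: [0.001, -0.051, 0.999, -0.0]
ft_force: [-6.8, 3.1, 20.5]
gripper_width: 0.0
gripper_force: 10.3
```

Call:
{"fn": "play_rows", "kwargs": {"rows": "0 0 0 0 0 -2 0;0 0 0 0 0 -5 0;0 0 0 -5 0 -10 0;0 0 0 -10 0 -15 0;0 0 0 -14 -2 -15.5 0;0 0 0 -14 -2 -15.5 0;0 0 0 -14 -2 -15.5 0"}}

```text
time: 17.45
position: [0.677, -0.1555, 0.2194]
orientation: [-0.001, -0.05, 0.999, 0.0]
ft_force: [-1.3, -0.4, -0.0]
gripper_width: -0.002
gripper_force: 0.0
```

Run:
```python
from h import *
s,T,ray,proj=look(['square_top','start_top','fan_box'],'pics/w5.png')
grab_frame('scene');print([ (d['conf'],d['point']) for d in landmark_of('scene','rocker_raised')])
f=grab_frame('scene')['img'];g=cv2.imread('pics/scene0.png')
r=(slice(250,360),slice(200,345))
A=np.hstack([cv2.resize(x[r],(390,296)) for x in (g,f)])
w=[cv2.imread('pics/w4.png'),cv2.imread('pics/w5.png')]
B=np.hstack([cv2.resize(x[0:230,180:490],(390,290)) for x in w])
cv2.imwrite('pics/cmp2.png',np.vstack([A,B]))
```

```text
t 17.45 pos [ 0.677  -0.1555  0.2194]
square_top 0.98 [ 0.606  -0.1793  0.0691] [294. 134.]
start_top 0.87 [ 0.5343 -0.1485  0.072 ] [343.  48.]
fan_box 0.9 [0.5957 0.0622 0.0011] [524. 157.]
fan_box 0.76 [0.5944 0.2252 0.002 ] [622. 181.]
[(0.81, [0.6176, 0.2214, 0.0605]), (0.6, [0.3614, 0.3842, 0.0714]), (0.53, [0.5741, 0.055, 0.0762]), (0.46, [0.2484, 0.267, 0.0757])]
```

View pics/cmp2.png

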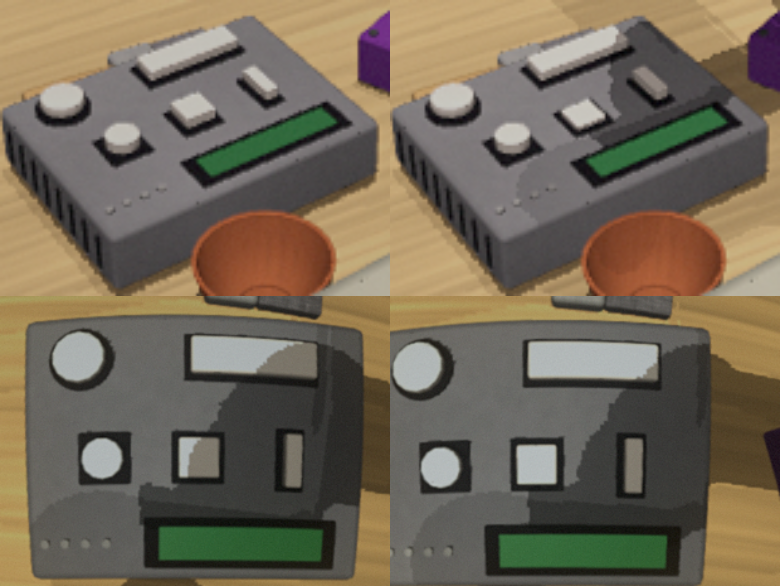

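The after view shows the square key sunk in (582,118), and the start bar, round, slim and stop all standing out. The rocker is over and the arm is clear.

```bash
python3 -c "
from rig import *
print(close_job())"
```

```text
the job is handed in; nothing more can be done
None
```

I pressed the fan rocker over, pushed the square key fully in, held the start bar down for 2 s and let it back out, then handed the job in at about 17.5 s; the verdict was not shown, but the final pictures show every control where it should be.

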